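# Mount the sharpening wheel in its slotted stand

## Robot

A 6-joint arm with a two-finger parallel gripper is mounted at the origin on the work surface. World frame = base frame: x ahead of the robot, y to its left, z up, the work surface at z = 0. Lengths are in m, angles in rad, forces in N, time in s.
With the tool pointing down it reaches from about 0.35 to 0.775 m from the base axis. Payload 5.5 kg.
Tool frame: the origin (TCP) lies at the very end of the fingers, on their centre line; the grasp point (between the pads) lies 19 mm behind it; z points along the fingers, y is the line along which they close (so a half turn about z gives the same grasp; the last joint's range is limited). The gripper opens to 85 mm and grips with 20 to 120 N. Pads are 22 mm wide; open, the fingers measure 114 mm over their backs; the gripper's body (76 mm by 85 mm) begins 54 mm behind the grasp point. The pads swing forward as they close: fully open they stand 13 mm farther back than shut.
Start: joints at [-1.404, 0.313, 0.046, 1.304, 0, 1.431], TCP at [0.174, -0.548, 0.205] pointing down, gripper open.
Joint ranges: [-2.76, 2.76], [-0.86, 1.69], [-1.03, 1.26], [-2.2, 2.34], [-1.47, 1.5], [-3.14, 3.14]. Speed limits (rad/s): [2.57, 2.57, 3.14, 3.14, 3.14, 3.14].

## Interface

Orientations are given as a unit quaternion [w, x, y, z].
In Python, from workcell import get_state, read_camera, calibration, hand_in gives the robot as it stands.
- The arm moves only by the tool drive_tool, never from a script. Its argument "deltas" is a list that holds one entry, the list of rows, each a list of 7 numbers: the closure in counts, from 0 (fully open) to 255 (shut), then the shift along the tool's x, y, z in m, then the turn, a rotation vector about the tool's x, y, z in degrees. A call has 1 to 12 rows; each row is the pose to reach, as a shift and turn from the pose commanded when the call began, along the tool's axes at that moment; what a row does not reach only later rows make up. A row lasts 1/8 s, in which the tool goes at most 62.5 mm and 10.7 degrees, less where a joint would pass 70% of its speed; a pose out of reach is approached as far as the arm can. A call with a gripper value outside its range is refused whole. The fingers move at their own pace and stop on an object; "newtons" is the grip in N (left out, the last holds). Time passes only in rows, so rows that repeat a pose let the fingers close. It gives the time, the measured TCP pose, the force, the opening and the grip force at its end, in the units of the state.
- get_state(): the state, without advancing time (a new reading comes with each control period).
- read_camera(name): name is "side" or "top" or "wrist"; returns (picture, depth): 420x560x3 uint8, red, green, blue; 420x560 float32, m along the optical axis (not along the pixel's ray), 0 where there is no reading.
- calibration(name): a dict with "mtx" (3x3 intrinsics, pixels), "world_from_camera" (4x4, takes a point from camera to world coordinates). Camera axes: x right, y up, looking along -z (the intrinsics and any distortion apply to the point x, -y, -z); pixel columns grow to the right and rows downward; lengths in m; the calibration is good to about 2 mm. A picture is of the moment at which its call begins: read the wrist's pose just before it. calibration takes no time and is no camera call; for the wrist camera it gives the pose at the moment of the call.
- hand_in(): hands the job in; it is judged then, once.
The state is a dict: "clock": time; "joint_pos": joint angles; "qvel": joint speeds; "tau": joint torques, N m; "tcp_pos": TCP position; "orientation": TCP orientation; "wrist_force": force on the tool from outside, world axes, zero at the start; "ft_torque": the same for the moment, N m; "finger_gap": finger opening in m; "grip_force": force on a finger pad.
Only numpy, scipy, OpenCV 4.12 (cv2) and the standard library are available. Lean on these libraries where they do the work, as an engineer would, in place of code of your own. Each camera call takes 0.05 s, during which the arm holds its last target. There are 200 camera calls.

## Task

Lift the sharpening wheel by its stone off the wooden rest and lower its axle into the two open slots of the blue stand, past both red sprung catches, until both axle ends sit fully home and level on their seats. Bed it there with a steady downward push of 15 to 20 N beyond its own weight, held for half a second, then let go. Never bear hard on the stand (a push of 25 N is too much), do not drop the wheel in, and leave the wares on the table where they are.

Things in the scene. Friction and masses are not known exactly. Their poses are not given: they have to be found in the camera images.
- wheel: Terracotta-coloured grinding wheel, 100 mm diameter, 24 mm thick, fixed on a steel axle 12 mm in diameter, 172 mm long; 0.45 to 0.7 kg in all. Origin at its centre on the axle; y axis along the axle (either end fits either slot). Brass collars (20 mm diameter) 42 to 50 mm from the centre. Starts upright on the rest, axle 68 mm above the table. Grip the stone's flat faces near the top of its rim.
- rest: Fixed light-wood rest, 90 x 160 mm base, 70 mm high, with two uprights 136 mm apart (centres, along its y), each with a notch 16 mm wide and 8 mm deep. Origin under its base centre, on the table. The wheel's axle lies along its y axis.
- stand: Fixed blue steel stand, base 110 (x) x 180 (y) x 12 mm, origin under its base centre on the table. The axle goes along its y axis, above the origin. Two cheeks 10 mm thick at y = +60 and -60 mm, 126 mm high, each with an open vertical slot at x = 0, 15 mm wide, its mouth 33 mm wide at the top, narrowing to 15 mm at 114 mm height. A push of over 25 N on the seated wheel damages it.
- slot_l (a point): Middle of the slot mouth in the stand's +y cheek, at the cheek's top, 126 mm above the table. Just outside each cheek (73 mm from the middle) a dark yoke carries a rigid flat seat for the axle end, both seats at one height. That height is set anew each time and is not measured: the seated axle centre lies 77 to 93 mm above the table, to be found by feel.
- slot_r (a point): The same in the -y cheek. Outside the cheeks, posts at x = 18 to 28 mm, 115 to 131 mm high, carry the red catches, which lean across the slots and meet the axle 22 mm above its seat. Passing them takes up to about 10 N of push beyond the wheel's weight, which alone does not do it; some 7 mm above the seat they snap in over it and the resistance drops.
- pin_l (a joint): White sprung pin, 8 mm diameter, in the middle of the +y seat, standing 5 mm out of it when free; the axle presses it down with about 1 N. Its travel in m: 0 free, about 0.005 when that axle end lies on its seat.
- pin_r (a joint): The same pin in the -y seat.
- knife: Small knife with a pale wooden handle, 24 x 195 mm, lying between rest and stand; leave it alone. Origin under its middle.
- machete: Machete, about 420 mm long, lying flat towards the far side; leave it alone. Origin under its middle.
- cleaver: Broad chopping blade, about 315 mm long, lying flat at the far side; leave it alone. Origin under its middle.
- pruner: Orange-handled knife, about 220 mm long, lying near at the left; leave it alone. Origin under its middle.
- whetstone: Grey sharpening block, 60 x 160 x 28 mm, at the right; leave it alone. Origin under its centre.
- oilcan: Green can, 60 mm diameter, 110 mm high, standing at the far left; leave it alone. Origin under its centre.
- spare: Grey spare stone without an axle, 90 mm diameter, 22 mm thick, lying flat at the left; leave it alone. Origin under its centre.
There are look-alikes about, which are no part of the job. What is shaped like the wheel but turquoise is not meant.

How it is judged:
By the outcome, as a careful person would: the job done as asked, in the order asked, and still so for the second after the job is handed in, with the robot touching nothing.
It also fails if it takes over 67 s, if anything falls off the work surface, if the arm or the gripper's body presses on something with over 40 N, if the wrist force passes 120 N, or if a joint passes its speed limit or range.

## Working session

There is one attempt and no reset: what is moved stays moved. The work goes in short steps, Python scripts to look and compute and a tool call to move; the robot and the scene stay as the last step left them, time stands still between calls to the robot, and variables do not carry over. Pictures are saved under pics/ and viewed, at most 11 in all, crops included, and the job is handed in when it is done.

Besides the shell and the picture viewer there is one more tool, called after "Request:" by a JSON object that holds its "name" and its "arguments". drive_tool: Moves the arm, as the interface text tells. Its arguments: {"type":"object","properties":{"deltas":{"type":"array","items":{"type":"array","items":{"type":"array","items":{"type":"number"}}}},"newtons":{"type":"number"}},"required":["deltas"]}

```bash
mkdir -p pics; ls; python3 - <<'E'
from workcell import *
import cv2,numpy as np
print(get_state())
for n in("top","side"):
    p,d=read_camera(n);np.savez(f"{n}0.npz",p=p,d=d)
    cv2.imwrite(f"pics/{n}0.png",p[...,::-1]);c=calibration(n);print(n,c["mtx"].tolist(),np.round(c["world_from_camera"],4).tolist(),c.keys())
E
```

```text
pics
{'clock': 0.0, 'joint_pos': array([-1.40363669e+00,  3.13984479e-01,  4.49983568e-02,  1.30359061e+00,
       -4.42924785e-05,  1.43121073e+00]), 'qvel': array([ 5.90115838e-04, -2.33546219e-03, -4.60777570e-04, -1.21872433e-03,
       -4.61009184e-04,  5.35727697e-05]), 'tau': array([ 8.76946251e-04, -4.80621529e+01,  2.98534280e+01,  1.92608644e-02,
       -1.33758463e-04, -4.67464019e-06]), 'tcp_pos': array([ 0.1735186 , -0.5476212 ,  0.20412589]), 'orientation': array([-8.89810946e-04,  9.88261063e-01,  1.52771979e-01, -3.44169520e-05]), 'wrist_force': array([ 0.37073882,  0.36681896, -0.12615799]), 'ft_torque': array([ 0.00096542, -0.00039244,  0.04901647]), 'grip_force': 0.0, 'finger_gap': 0.08551343576325397}
top [[383.5021955689283, 0.0, 287.92936090041803], [0.0, 383.5021955689283, 217.54683093894147], [0.0, 0.0, 1.0]] [[-0.0051, 0.9933, -0.1155, 0.4292], [-0.9998, -0.0073, -0.0181, -0.0053], [-0.0188, 0.1154, 0.9931, 1.0635], [0.0, 0.0, 0.0, 1.0]] dict_keys(['mtx', 'world_from_camera'])
side [[397.4882004171463, 0.0, 281.5605719539445], [0.0, 397.4882004171463, 210.7494904774336], [0.0, 0.0, 1.0]] [[-0.9987, 0.0259, -0.0445, 0.512], [-0.0515, -0.5168, 0.8546, 0.8949], [-0.0008, 0.8557, 0.5174, 0.6338], [0.0, 0.0, 0.0, 1.0]] dict_keys(['mtx', 'world_from_camera'])
```

View pics/top0.png

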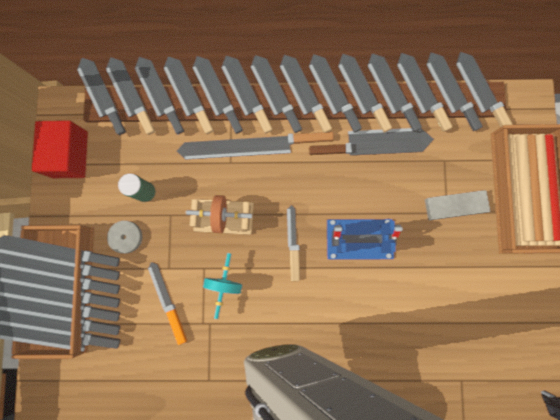

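View pics/side0.png

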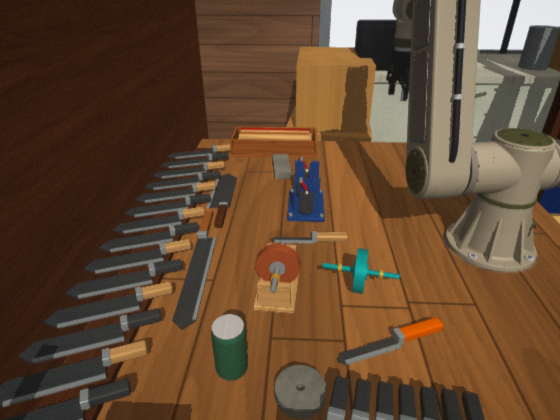

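The top view has two wheel-shaped things. The terracotta wheel at (219,214) lies on the light-wood rest, and the turquoise one at (222,287) lies off any rest. The terracotta one fits the description. The blue stand is at (362,240) with red catches at (337,233) and (397,232). I'll measure these and confirm the wheel in a crop.

```bash
cat > h.py <<'E'
import cv2,numpy as np
from workcell import *
def cloud(n,d,T=None):
    c=calibration(n);K=c["mtx"];T=c["world_from_camera"] if T is None else T
    v,u=np.mgrid[0:d.shape[0],0:d.shape[1]]
    P=np.stack([(u-K[0,2])*d/K[0,0],-(v-K[1,2])*d/K[1,1],-d],-1)
    return P@T[:3,:3].T+T[:3,3]
def hsv(p): return cv2.cvtColor(p,cv2.COLOR_RGB2HSV)
E
python3 - <<'E'
from h import *
z=np.load("top0.npz");p,d=z["p"],z["d"];W=cloud("top",d);H=hsv(p)
print("table z",np.median(W[240:300,255:280,2]),np.median(W[270:300,320:400,2]))
blue=(abs(H[...,0].astype(int)-110)<12)&(H[...,1]>120)&(W[...,2]<.2)
blue[:, :300]=0;blue[:,430:]=0;blue[:190]=0;blue[300:]=0
B=W[blue];print("blue n",len(B),np.percentile(B[:,2],[1,20,50,80,99]))
base=B[B[:,2]<.03];print("base rect",cv2.minAreaRect(base[:,:2].astype(np.float32)),base[:,2].mean())
ch=B[(B[:,2]>.118)]
for s,m in(("+",ch[:,1]>ch[:,1].mean()),("-",ch[:,1]<=ch[:,1].mean())):
    q=ch[m];print("cheek",s,len(q),cv2.minAreaRect(q[:,:2].astype(np.float32)),q.mean(0),q[:,2].max())
ter=((H[...,0]<12)&(H[...,1]>110)&(W[...,2]>.05)&(W[...,2]<.2))
ter[:, :185]=0;ter[:,255:]=0;ter[:190]=0;ter[240:]=0
Q=W[ter];print("wheel",len(Q),Q.min(0),Q.max(0),cv2.minAreaRect(Q[:,:2].astype(np.float32)))
red=((H[...,0]<8)|(H[...,0]>172))&(H[...,1]>150)&(W[...,2]<.2);red[:, :325]=0;red[:,410:]=0;red[:215]=0;red[250:]=0
R=W[red];print("red",len(R))
for m in(R[:,1]>R[:,1].mean(),R[:,1]<=R[:,1].mean()):print(R[m].mean(0),R[m].min(0),R[m].max(0))
a=cv2.resize(p[180:310,170:270][...,::-1],None,fx=4,fy=4,interpolation=2)[:,:400]
b=cv2.resize(p[205:270,315:415][...,::-1],(400,260),interpolation=2)
a[260:]=a[260:];cv2.imwrite("pics/crop.png",np.hstack([a,np.vstack([b,b*0])]))
E
```

```text
table z 0.000466722763649563 0.0004401490050227608
blue n 1703 [0.00844535 0.01145487 0.01356727 0.06412854 0.12835713]
base rect ((0.4915646016597748, -0.18191979825496674), (0.17449414730072021, 0.10443414002656937), 89.6957015991211) 0.012787986340364073
cheek + 80 ((0.49243083596229553, -0.12095731496810913), (0.07413625717163086, 0.009340590797364712), 0.03569478169083595) [ 0.49139231 -0.12128902  0.12560199] 0.13031774203275714
cheek - 101 ((0.49126920104026794, -0.2410392463207245), (0.010444046929478645, 0.07329653203487396), 89.37134552001953) [ 0.48982296 -0.24020894  0.12501184] 0.13034498960541563
wheel 379 [0.50765335 0.18101513 0.05128987] [0.60102684 0.20580728 0.12248837] ((0.5545458197593689, 0.19367368519306183), (0.02103493921458721, 0.0942763090133667), 86.55805206298828)
red 53
[ 0.49819167 -0.10879267  0.11317507] [ 0.49337662 -0.11512951  0.10452281] [ 0.50254525 -0.10134788  0.12162869]
[ 0.49786486 -0.2583952   0.10149851] [ 0.49234934 -0.29283179 -0.00075979] [ 0.50489912 -0.24800059  0.12030338]
```

View pics/crop.png

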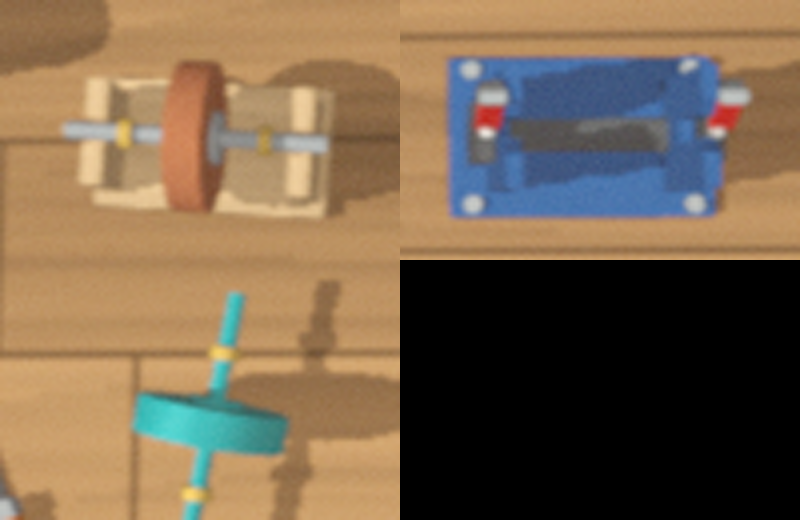

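The crop confirms it: the terracotta wheel is on the wooden rest with brass collars and a steel axle, and the turquoise one is the look-alike. The stand's catches sit on its +x side. I'll check the wrist camera's geometry before moving.

```bash
cat >> h.py <<'E'
from scipy.spatial.transform import Rotation as Ro
def pose():
    s=get_state();q=s["orientation"];return s,Ro.from_quat([q[1],q[2],q[3],q[0]]),s["tcp_pos"]
def goal(xyz,yaw):
    "shift and turn in tool axes to tcp xyz, tool down with tool x at yaw deg"
    s,R,p=pose();G=Ro.from_euler("z",yaw,degrees=True)*Ro.from_euler("x",180,degrees=True)
    print("shift",np.round(R.inv().apply(np.array(xyz)-p),4),"turn",np.round((R.inv()*G).as_rotvec(degrees=True),2),"tcp",np.round(p,4))
E
python3 - <<'E'
from h import *
c=calibration("wrist");s,R,p=pose();T=c["world_from_camera"]
print(c["mtx"]);print(np.round(R.as_matrix().T@T[:3,:3],3),R.inv().apply(T[:3,3]-p))
goal([.4915,-.181,.31],179)
E
```

```text
[[298.51542808   0.         278.4990641 ]
 [  0.         298.51542808 209.91474822]
 [  0.           0.           1.        ]]
[[ 0.     0.964  0.266]
 [ 1.    -0.    -0.001]
 [-0.001  0.266 -0.964]] [ 0.06766898 -0.00019126 -0.16824465]
shift [ 0.4139 -0.2537 -0.1053] turn [-1.0000e-02 -1.3000e-01 -1.6142e+02] tcp [ 0.1736 -0.5477  0.2042]
```

Request:
{"name": "drive_tool", "arguments": {"deltas": [[[0,0.034,-0.021,-0.009,0,0,-10.5],[0,0.069,-0.042,-0.018,0,0,-21],[0,0.103,-0.063,-0.026,0,0,-31.5],[0,0.138,-0.085,-0.035,0,0,-42],[0,0.172,-0.106,-0.044,0,0,-52.5],[0,0.207,-0.127,-0.053,0,0,-63],[0,0.241,-0.148,-0.061,0,0,-73.5],[0,0.276,-0.169,-0.07,0,0,-84],[0,0.31,-0.19,-0.079,0,0,-94.5],[0,0.345,-0.211,-0.088,0,0,-105],[0,0.379,-0.233,-0.097,0,0,-115.5],[0,0.414,-0.254,-0.105,0,0,-126]]]}}

```text
clock: 1.6
tcp_pos: [0.4922, -0.1798, 0.31]
orientation: [-0.0, 0.31, 0.951, -0.0]
wrist_force: [0.2, -0.0, 0.2]
finger_gap: 0.0855
grip_force: 0.0
```

Request:
{"name": "drive_tool", "arguments": {"deltas": [[[0,0,0,0,0,0,-10.5],[0,0,0,0,0,0,-21],[0,0,0,0,0,0,-31.5],[0,0,0,0,0,0,-35.4],[0,0,0,0,0,0,-35.4],[0,0,0,0,0,0,-35.4]]]}}

```text
clock: 2.35
tcp_pos: [0.4915, -0.1809, 0.3098]
orientation: [-0.0, 0.01, 1.0, 0.0]
wrist_force: [-0.5, 0.4, 0.5]
finger_gap: 0.0856
grip_force: 0.0
```

```bash
python3 - <<'E'
from h import *
T=calibration("wrist")["world_from_camera"];p,d=read_camera("wrist");np.savez("w1.npz",p=p,d=d,T=T)
cv2.imwrite("pics/w1.png",p[...,::-1]);s,R,q=pose();print(s["clock"],q,R.as_matrix().round(3).tolist(),s["wrist_force"])
goal([.55,.194,.30],177)
E
```

```text
2.4 [ 0.49152385 -0.18100398  0.3098247 ] [[-1.0, 0.019, -0.0], [0.019, 1.0, 0.0], [0.0, 0.0, -1.0]] [-0.40510058 -0.45747006  1.14703097]
shift [-0.0514  0.376   0.0099] turn [ 0.01 -0.02  1.92] tcp [ 0.4915 -0.181   0.3098]
```

View pics/w1.png

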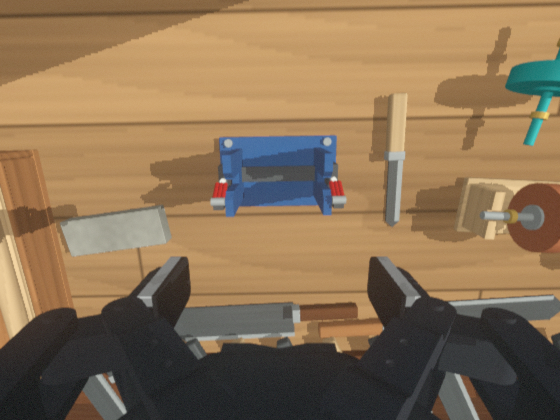

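The wrist view shows the stand at (278,178): cheeks at columns 230 and 325, red catches at (221,193) and (336,190). I'll measure the cheek tops and move on to the wheel.

```bash
cat > stand.py <<'E'
from h import *
import sys
z=np.load(sys.argv[1]);p,d=z["p"],z["d"];W=cloud("wrist",d,z["T"]);H=hsv(p)
blue=(abs(H[...,0].astype(int)-110)<14)&(H[...,1]>100)&(np.hypot(W[...,0]-.49,W[...,1]+.18)<.15)
print("table",np.median(W[250:270,225:330,2]))
B=W[blue];b=B[(B[:,2]<.02)&(B[:,2]>.008)];print("base",cv2.minAreaRect(b[:,:2].astype(np.float32)),np.median(b[:,2]))
for s in(1,-1):
    q=B[(B[:,2]>.121)&(s*(B[:,1]+.181)>0)];print(s,len(q),"y",q[:,1].min(),q[:,1].max(),"z",np.median(q[:,2]))
    x=np.sort(q[:,0]);g=np.diff(x);i=g.argmax();print("  x",x[0],x[-1],"mid",(x[0]+x[-1])/2,"gap",x[i],x[i+1],"gapmid",(x[i]+x[i+1])/2)
E
python3 stand.py w1.npz
```

```text
table -0.000597157010754884
base ((0.4917392134666443, -0.18182295560836792), (0.17744679749011993, 0.10743658989667892), 89.83822631835938) 0.01126797428352208
1 355 y -0.17946468339702068 -0.11725166092104163 z 0.12511054685857043
  x 0.4242780267041294 0.5287299131975135 mid 0.47650396995082145 gap 0.4242780267041294 0.4542299619877448 gapmid 0.4392539943459371
-1 347 y -0.2470226259500507 -0.23666684222833467 z 0.12509801191324532
  x 0.4535076392823134 0.5277340420930909 mid 0.4906208406877022 gap 0.47856606047407163 0.504114326586691 gapmid 0.4913401935303813
```

Request:
{"name": "drive_tool", "arguments": {"deltas": [[[0,-0.005,0.04,0.001,0,0,0.2],[0,-0.013,0.095,0.003,0,0,0.5],[0,-0.021,0.15,0.005,0,0,0.8],[0,-0.029,0.205,0.007,0,0,1.2],[0,-0.037,0.26,0.009,0,0,1.5],[0,-0.044,0.315,0.01,0,0,1.8],[0,-0.05,0.36,0.01,0,0,1.9],[0,-0.051,0.376,0.01,0,0,1.9],[0,-0.051,0.376,0.01,0,0,1.9],[0,-0.051,0.376,0.01,0,0,1.9]]]}}

```text
clock: 3.65
tcp_pos: [0.5493, 0.1928, 0.3]
orientation: [-0.0, 0.026, 1.0, -0.0]
wrist_force: [-0.1, 0.0, -0.1]
finger_gap: 0.0857
grip_force: 0.0
```

```bash
cat > wheel.py <<'E'
from h import *
import sys
z=np.load(sys.argv[1]);p,d=z["p"],z["d"];W=cloud("wrist",d,z["T"]);H=hsv(p)
near=np.hypot(W[...,0]-.5545,W[...,1]-.1937)<.13
m=(H[...,0]<12)&(H[...,1]>110)&near&(W[...,2]>.06)&(abs(W[...,1]-.194)<.03)
Q=W[m];print("stone",len(Q),Q.min(0),Q.max(0),cv2.minAreaRect(Q[:,:2].astype(np.float32)))
a=(H[...,1]<70)&near&(W[...,2]>.066)&(W[...,2]<.085)&(abs(W[...,0]-.555)<.03)
A=W[a];print("axle",len(A),A.min(0),A.max(0))
l=cv2.fitLine(A[:,:2].astype(np.float32),cv2.DIST_HUBER,0,.01,.01).ravel();print(l,"yaw",np.degrees(np.arctan(-l[0]/l[1])),"x at y=.1937",l[2]+l[0]/l[1]*(.1937-l[3]))
E
python3 - <<'E'
from h import *
T=calibration("wrist")["world_from_camera"];p,d=read_camera("wrist");np.savez("w2.npz",p=p,d=d,T=T)
cv2.imwrite("pics/w2.png",p[...,::-1])
E
python3 wheel.py w2.npz
```

```text
stone 1121 [0.48208396 0.1766658  0.07425473] [0.59915863 0.2145645  0.46829648] ((0.5410867929458618, 0.1947234570980072), (0.036323461681604385, 0.11697306483983994), 80.29210662841797)
axle 833 [0.53763553 0.10956749 0.06676016] [0.57242942 0.28044046 0.08499522]
[0.06581512 0.9978318  0.5551094  0.19473152] yaw -3.7736564 x at y=.1937 0.5550414
```

View pics/w2.png

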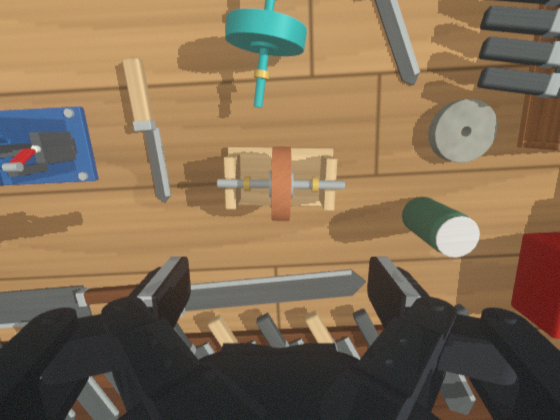

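The wheel sits on the rest at (281,184), axle ends at (217,183) and (345,184), with the path to it clear. I'll refine the fits with outlier rejection.

```bash
python3 - <<'E'
from h import *
z=np.load("w2.npz");p,d=z["p"],z["d"];W=cloud("wrist",d,z["T"]);H=hsv(p)
near=np.zeros(d.shape,bool);near[140:225,205:355]=1
m=(H[...,0]<12)&(H[...,1]>140)&near&(W[...,2]>.07)&(W[...,2]<.125)&(abs(W[...,1]-.195)<.02)&(abs(W[...,0]-.555)<.055)
m=cv2.morphologyEx(m.astype(np.uint8),cv2.MORPH_OPEN,np.ones((3,3)))>0
Q=W[m];print("stone",np.percentile(Q,[1,50,99],axis=0),cv2.minAreaRect(Q[:,:2].astype(np.float32)))
top=Q[Q[:,2]>.108];print("top",top.mean(0),np.percentile(top[:,1],[2,98]))
a=(H[...,1]<70)&near&(W[...,2]>.066)&(W[...,2]<.08)&(abs(W[...,0]-.555)<.012)&(abs(W[...,1]-.195)>.03)
A=W[a];ys=[];xs=[]
for y in np.arange(.11,.28,.01):
    k=A[abs(A[:,1]-y)<.005]
    if len(k)>8: xs.append(np.median(k[:,0]));ys.append(y)
f=np.polyfit(ys,xs,1);print(f,"yaw",-np.degrees(np.arctan(f[0])),"x@.195",np.polyval(f,.195),np.round(xs,4))
z=np.load("w1.npz");p,d=z["p"],z["d"];W=cloud("wrist",d,z["T"])
E
sed -i 's/\.121)&/.121)\&(B[:,2]<.131)\&(abs(abs(B[:,1]+.181)-.06)<.008)\&/' stand.py; python3 stand.py w1.npz; python3 -c "
from h import *
s,R,p=pose();print(p,Ro.as_matrix(R).round(4).tolist())"
```

```text
stone [[0.50773978 0.18337196 0.07954889]
 [0.57983136 0.19636672 0.09958535]
 [0.59890502 0.20772136 0.11648459]] ((0.5532075762748718, 0.1955018788576126), (0.019705727696418762, 0.09078368544578552), 86.54203796386719)
top [0.57698424 0.18931552 0.11180764] [0.18439511 0.19788562]
[0.06245987 0.54281763] yaw -3.5740439838437945 x@.195 0.5549973080012127 [0.5496 0.5502 0.5508 0.5515 0.553  0.5528 0.5573 0.5565 0.5588 0.559
 0.5603 0.5602]
table -0.000597157010754884
base ((0.4917392134666443, -0.18182295560836792), (0.17744679749011993, 0.10743658989667892), 89.83822631835938) 0.01126797428352208
1 335 y -0.12712647041839853 -0.11725166092104163 z 0.12504176466750455
  x 0.4542299619877448 0.5287299131975135 mid 0.49147993759262915 gap 0.4783069239360508 0.5040509976474514 gapmid 0.4911789607917511
-1 347 y -0.2470226259500507 -0.23666684222833467 z 0.12509801191324532
  x 0.4535076392823134 0.5277340420930909 mid 0.4906208406877022 gap 0.47856606047407163 0.504114326586691 gapmid 0.4913401935303813
[0.54934793 0.19258967 0.30014114] [[-0.9986, 0.0528, 0.0001], [0.0528, 0.9986, -0.0005], [-0.0001, -0.0005, -1.0]]
```

Request:
{"name": "drive_tool", "arguments": {"deltas": [[[0,-0.0055,0.0025,0.03,0,0,0.5],[0,-0.0055,0.0025,0.07,0,0,0.5],[0,-0.0055,0.0025,0.11,0,0,0.5],[0,-0.0055,0.0025,0.145,0,0,0.5],[0,-0.0055,0.0025,0.165,0,0,0.5],[0,-0.0055,0.0025,0.17,0,0,0.5],[0,-0.0055,0.0025,0.17,0,0,0.5],[0,-0.0055,0.0025,0.17,0,0,0.5]]]}}

```text
clock: 4.7
tcp_pos: [0.5559, 0.196, 0.1314]
orientation: [0.001, 0.03, 1.0, 0.0]
wrist_force: [-0.1, 0.3, 0.3]
finger_gap: 0.0857
grip_force: 0.0
```

```bash
python3 - <<'E'
from h import *
goal([.555,.195,.092],176.5)
s,R,p=pose();z=Ro.as_matrix(R);print(np.degrees(np.arctan2(z[1,0],z[0,0])),s["clock"])
T=calibration("wrist")["world_from_camera"];p,d=read_camera("wrist");np.savez("w3.npz",p=p,d=d,T=T)
cv2.imwrite("pics/w3.png",p[...,::-1])
E
```

```text
shift [ 0.0009 -0.0011  0.0394] turn [0.03 0.13 0.05] tcp [0.5559 0.196  0.1314]
176.54688412691328 4.7
```

View pics/w3.png

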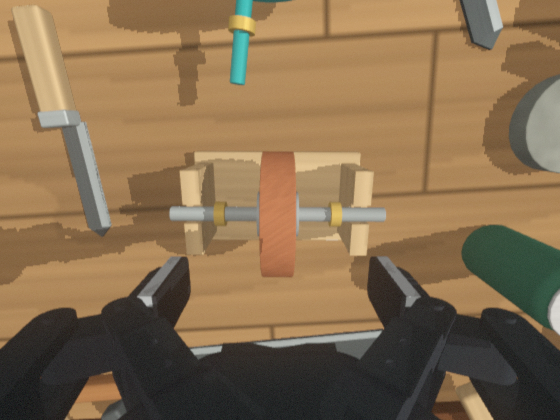

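The stone at (278,214) is centred between the fingers (190 and 368) and the axle is level in the image, from (170,214) to (385,214). I'll descend and grip.

Request:
{"name": "drive_tool", "arguments": {"deltas": [[[0,0,-0.0005,0.012,0,0,0],[0,0.0005,-0.0005,0.027,0,0,0],[0,0.0005,-0.001,0.037,0,0,0],[0,0.0005,-0.001,0.0395,0,0,0],[0,0.0005,-0.001,0.0395,0,0,0],[255,0.0005,-0.001,0.0395,0,0,0],[255,0.0005,-0.001,0.0395,0,0,0],[255,0.0005,-0.001,0.0395,0,0,0],[255,0.0005,-0.001,0.0395,0,0,0],[255,0.0005,-0.001,0.0395,0,0,0],[255,0.0005,-0.001,0.0395,0,0,0],[255,0.0005,-0.001,0.0395,0,0,0]]], "newtons": 100}}

```text
clock: 6.25
tcp_pos: [0.5553, 0.1954, 0.0916]
orientation: [0.001, 0.03, 1.0, 0.0]
wrist_force: [0.1, 0.7, 6.0]
finger_gap: -0.0003
grip_force: 2.9
```

```bash
python3 - <<'E'
from h import *
s,R,p=pose();print(s["clock"],p,s["finger_gap"],s["grip_force"],s["wrist_force"],R.as_matrix().round(4).tolist())
E
```

```text
6.25 [0.55533258 0.19540071 0.09155698] -0.0002953130501986508 2.896060533821583 [0.07582574 0.71602707 6.03134544] [[-0.9982, 0.0597, 0.0023], [0.0597, 0.9982, 0.0003], [-0.0023, 0.0005, -1.0]]
```

The gap reads 0, so the fingers did not take the stone. I'll look.

```bash
python3 - <<'E'
from h import *
T=calibration("wrist")["world_from_camera"];p,d=read_camera("wrist");np.savez("w4.npz",p=p,d=d,T=T)
q,e=read_camera("side");t,f=read_camera("top")
a=cv2.resize(q[180:330,180:420],None,fx=2.2,fy=2.2,interpolation=2);b=cv2.resize(t[150:270,150:300],None,fx=2.2,fy=2.2,interpolation=2)
o=np.zeros((600,800,3),np.uint8);o[:a.shape[0],:a.shape[1]]=a;o[335:335+b.shape[0],:b.shape[1]]=b
w=cv2.resize(p,(400,300));o[300:600,400:]=w;o[335:335+b.shape[0],:b.shape[1]]=b
cv2.imwrite("pics/c4.png",o[...,::-1])
E
```

```text
(no output)
```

View pics/c4.png

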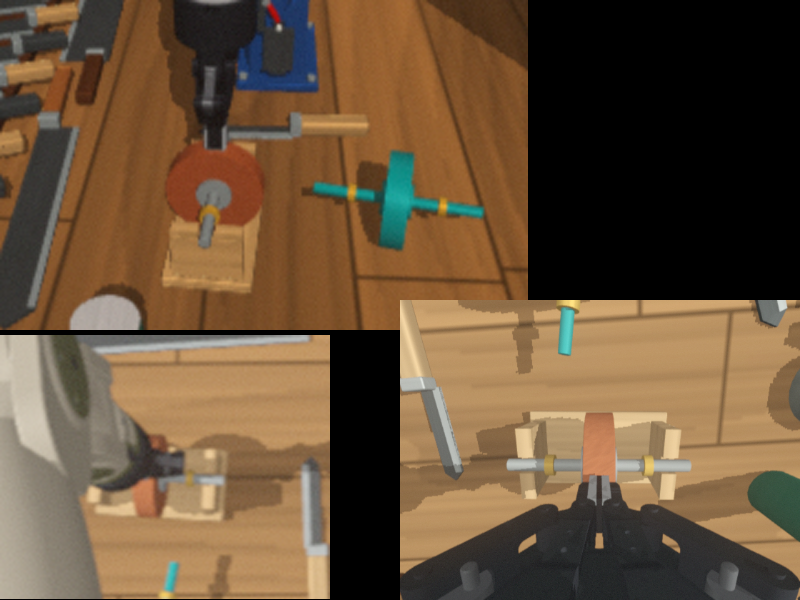

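```bash
python3 - <<'E'
from h import *
z=np.load("w4.npz");p,d=z["p"],z["d"];W=cloud("wrist",d,z["T"]);H=hsv(p)
for r in range(150,300,10): print(r,[ (c,W[r,c].round(3).tolist(),H[r,c].tolist()) for c in(262,278,294)])
m=(H[...,0]<12)&(H[...,1]>140)&(W[...,2]>.07)&(W[...,2]<.15)&(abs(W[...,1]-.195)<.03)&(abs(W[...,0]-.555)<.06)
print(m.sum(),np.percentile(W[m],[1,99],axis=0))
s=get_state();print(s["finger_gap"],s["grip_force"],s["wrist_force"],s["clock"])
E
```

```text
150 [(262, [0.506, 0.184, -0.001], [16, 123, 180]), (278, [0.507, 0.198, -0.001], [16, 121, 181]), (294, [0.508, 0.212, -0.001], [16, 121, 181])]
160 [(262, [0.507, 0.188, 0.077], [11, 146, 162]), (278, [0.507, 0.198, 0.078], [11, 141, 166]), (294, [0.508, 0.208, 0.077], [11, 141, 159])]
170 [(262, [0.511, 0.189, 0.091], [11, 144, 179]), (278, [0.512, 0.198, 0.089], [11, 139, 183]), (294, [0.512, 0.207, 0.09], [11, 138, 179])]
180 [(262, [0.516, 0.189, 0.097], [11, 139, 195]), (278, [0.516, 0.198, 0.097], [11, 144, 190]), (294, [0.517, 0.206, 0.098], [12, 144, 188])]
190 [(262, [0.52, 0.189, 0.103], [11, 139, 194]), (278, [0.521, 0.197, 0.103], [11, 139, 200]), (294, [0.521, 0.206, 0.102], [11, 140, 195])]
200 [(262, [0.525, 0.189, 0.106], [11, 139, 204]), (278, [0.525, 0.197, 0.107], [11, 138, 199]), (294, [0.525, 0.205, 0.107], [12, 140, 204])]
210 [(262, [0.53, 0.188, 0.109], [11, 139, 204]), (278, [0.53, 0.197, 0.109], [11, 138, 200]), (294, [0.53, 0.205, 0.11], [11, 135, 200])]
220 [(262, [0.534, 0.188, 0.111], [12, 139, 206]), (278, [0.535, 0.197, 0.111], [11, 138, 210]), (294,
[... 468 characters left out ...]
 [(262, [0.548, 0.188, 0.131], [6, 53, 67]), (278, [0.544, 0.196, 0.139], [11, 80, 64]), (294, [0.549, 0.203, 0.13], [18, 43, 78])]
270 [(262, [0.547, 0.189, 0.142], [13, 23, 79]), (278, [0.544, 0.196, 0.148], [13, 68, 60]), (294, [0.545, 0.203, 0.148], [12, 10, 134])]
280 [(262, [0.541, 0.19, 0.162], [17, 30, 60]), (278, [0.546, 0.196, 0.154], [15, 35, 58]), (294, [0.543, 0.202, 0.161], [5, 51, 60])]
290 [(262, [0.543, 0.191, 0.166], [18, 24, 54]), (278, [0.55, 0.196, 0.155], [4, 31, 58]), (294, [0.544, 0.202, 0.166], [19, 37, 55])]
1056 [[0.5067784  0.1854624  0.07428933]
 [0.54913754 0.20883929 0.11685137]]
-8.127213173300088e-05 2.895987220108509 [ 0.10915093 -0.91585741  6.04485001] 6.4
```

```bash
python3 - <<'E'
import cv2,numpy as np
p=np.load("w4.npz")["p"]
cv2.imwrite("pics/w4c.png",cv2.resize(p[140:340,180:380][...,::-1],(600,600),interpolation=2))
E
```

```text
(no output)
```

View pics/w4c.png

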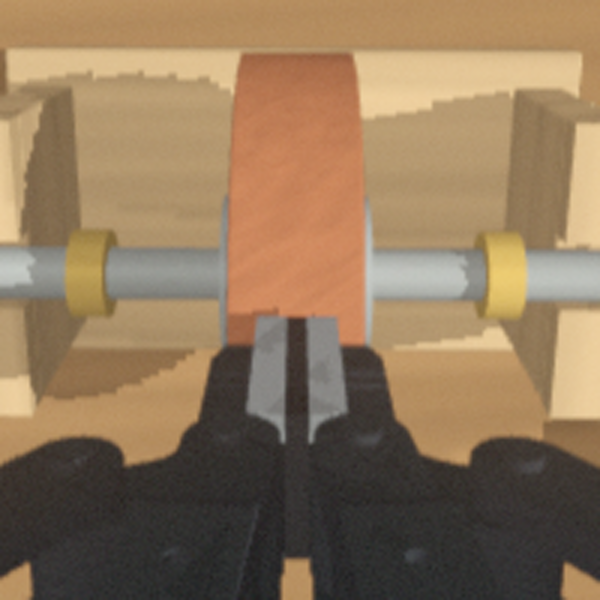

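The shut fingers stand on top of the rim: the pad tips are at z≈0.12 while the TCP reads 0.092. I'll check where the tips lie in the tool frame, open against shut.

```bash
python3 - <<'E'
from h import *
s,R,p=pose();C=calibration("wrist")["world_from_camera"];Tt=np.eye(4);Tt[:3,:3]=R.as_matrix();Tt[:3,3]=p
TC=np.linalg.inv(Tt)@C
for f in("w1","w2","w3","w4"):
    z=np.load(f+".npz");W=cloud("wrist",z["d"],TC)
    m=(W[...,2]<.0 if f!="w4" else W[...,2]<-.026)&(W[...,2]>-.12)&(abs(W[...,1])<.08)&(z["d"]>0)
    H=hsv(z["p"]);m&=(H[...,1]<100)
    if f=="w4":m[:, :230]=0;m[:,330:]=0
    Q=W[m];k=Q[Q[:,2]>np.percentile(Q[:,2],98)];print(f,len(Q),"tip z",Q[:,2].max(),np.percentile(Q[:,2],[98,99.5]),"at",np.median(k,axis=0))
    for r in range(245,300,10):print("  ",r,W[r,184].round(3),W[r,372].round(3))
print(s["wrist_force"])
E
```

```text
w1 45264 tip z -0.038987236794885666 [-0.05164115 -0.04458925] at [ 0.00545254 -0.04227511 -0.0474088 ]
   245 [-0.128 -0.162  0.31 ] [-0.128  0.161  0.31 ]
   255 [-0.148 -0.165  0.312] [-0.147  0.163  0.311]
   265 [ 0.007 -0.042 -0.045] [ 0.007  0.043 -0.044]
   275 [ 0.003 -0.043 -0.046] [ 0.003  0.043 -0.046]
   285 [-0.002 -0.043 -0.047] [-0.003  0.043 -0.045]
   295 [-0.006 -0.042 -0.049] [ 0.067  0.    -0.168]
w2 45408 tip z -0.03840802768232576 [-0.05054812 -0.04377599] at [ 0.00460176 -0.04208002 -0.04629044]
   245 [-0.124 -0.159  0.301] [-0.124  0.158  0.302]
   255 [-0.143 -0.161  0.302] [-0.143  0.159  0.302]
   265 [ 0.007 -0.042 -0.045] [ 0.007  0.043 -0.043]
   275 [ 0.003 -0.042 -0.046] [ 0.003  0.043 -0.046]
   285 [-0.001 -0.042 -0.048] [-0.002  0.043 -0.046]
   295 [-0.005 -0.042 -0.049] [-0.006  0.043 -0.048]
w3 45075 tip z -0.039061598603630954 [-0.05105463 -0.04406137] at [ 0.00573245  0.04263995 -0.04657798]
   245 [-0.055 -0.101  0.131] [-0.055  0.101  0.131]
   255 [-0.067 -0.103  0.132] [-0.067  0.102  0.132]
   265 [ 0.007 -0.043 -0.045] [ 0.007  0.043 -0.044]
   275 [ 0.003 -0.043 -0.046] [ 0.002  0.043 -0.045]
   285 [-0.001 -0.042 -0.047] [-0.003  0.043 -0.045]
   295 [-0.005 -0.042 -0.049] [-0.006  0.043 -0.048]
w4 13070 tip z -0.02907216254097153 [-0.03789704 -0.03304418] at [ 0.01074959  0.000431   -0.03491738]
   245 [-0.011 -0.065  0.022] [-0.011  0.064  0.023]
   255 [-0.018 -0.065  0.023] [-0.018  0.065  0.022]
   265 [-0.025 -0.066  0.022] [-0.026  0.066  0.023]
   275 [-0.033 -0.066  0.021] [-0.033  0.066  0.022]
   285 [-0.081 -0.092  0.092] [-0.081  0.091  0.093]
   295 [ 0.012 -0.032 -0.077] [ 0.012  0.032 -0.077]
[ 0.10915093 -0.91585741  6.04485001]
```

The tips truly lie 26 mm behind the reported TCP when shut (39 mm when open), and this agrees with the contact on the rim. So the fit needs TCP z≈0.068. I'll raise, open, lower and grip again.

Request:
{"name": "drive_tool", "arguments": {"deltas": [[[255,0,0,-0.006,0,0,0],[0,0,0,-0.006,0,0,0],[0,0,0,-0.006,0,0,0],[0,0,0,-0.006,0,0,0],[0,0,0,-0.006,0,0,0],[0,0,0,-0.006,0,0,0],[0,0,0,-0.006,0,0,0],[0,0,0,-0.006,0,0,0]]]}}

```text
clock: 7.4
tcp_pos: [0.5544, 0.1953, 0.0965]
orientation: [0.0, 0.03, 1.0, -0.0]
wrist_force: [0.0, 0.8, 0.1]
finger_gap: 0.0851
grip_force: 0.0
```

Request:
{"name": "drive_tool", "arguments": {"deltas": [[[0,0,0,0.01,0,0,0],[0,0,0,0.022,0,0,0],[0,0,0,0.029,0,0,0],[0,0,0,0.0295,0,0,0],[255,0,0,0.0295,0,0,0],[255,0,0,0.0295,0,0,0],[255,0,0,0.0295,0,0,0],[255,0,0,0.0295,0,0,0],[255,0,0,0.0295,0,0,0],[255,0,0,0.0295,0,0,0]]], "newtons": 100}}

```text
clock: 8.65
tcp_pos: [0.5548, 0.1953, 0.0676]
orientation: [0.001, 0.03, 1.0, 0.0]
wrist_force: [-0.7, -0.6, 5.9]
finger_gap: 0.0225
grip_force: 98.3
```

```bash
python3 - <<'E'
from h import *
s,R,p=pose();print(s["clock"],p,s["finger_gap"],s["grip_force"],s["wrist_force"],R.as_matrix().round(4).tolist())
E
```

```text
8.65 [0.55484931 0.19530762 0.06758885] 0.02251735118895986 98.27484726905823 [-0.65528292 -0.62184641  5.86080109] [[-0.9982, 0.0596, 0.0012], [0.0596, 0.9982, 0.0001], [-0.0012, 0.0001, -1.0]]
```

Request:
{"name": "drive_tool", "arguments": {"deltas": [[[255,0,0,-0.004,0,0,0],[255,0,0,-0.012,0,0,0],[255,0,0,-0.025,0,0,0],[255,0,0,-0.05,0,0,0],[255,0,0,-0.08,0,0,0],[255,0,0,-0.11,0,0,0],[255,0,0,-0.14,0,0,0],[255,0,0,-0.16,0,0,0],[255,0,0,-0.17,0,0,0],[255,0,0,-0.172,0,0,0],[255,0,0,-0.172,0,0,0],[255,0,0,-0.172,0,0,0]]]}}

```text
clock: 10.15
tcp_pos: [0.5538, 0.1951, 0.2379]
orientation: [-0.001, 0.03, 1.0, -0.0]
wrist_force: [0.2, -0.2, -6.1]
finger_gap: 0.0218
grip_force: 98.3
```

```bash
python3 - <<'E'
from h import *
s,R,p=pose();print(s["clock"],s["finger_gap"],s["grip_force"],s["wrist_force"],s["ft_torque"])
goal([.4913,-.182,.24],179.8)
E
```

```text
10.15 0.02179442671861954 98.27991843223572 [ 0.22722284 -0.16328262 -6.11806615] [-0.0416622   0.06577037  0.0115332 ]
shift [ 0.0399 -0.3802 -0.0018] turn [-0.03 -0.11 -3.22] tcp [0.5538 0.1951 0.2379]
```

Request:
{"name": "drive_tool", "arguments": {"deltas": [[[255,0.002,-0.015,-0.002,0,0,-0.2],[255,0.005,-0.05,-0.002,0,0,-0.5],[255,0.01,-0.095,-0.002,0,0,-0.8],[255,0.015,-0.14,-0.002,0,0,-1.2],[255,0.02,-0.19,-0.002,0,0,-1.6],[255,0.025,-0.24,-0.002,0,0,-2],[255,0.03,-0.29,-0.002,0,0,-2.4],[255,0.034,-0.33,-0.002,0,0,-2.8],[255,0.038,-0.36,-0.002,0,0,-3.1],[255,0.04,-0.375,-0.002,0,0,-3.2],[255,0.04,-0.38,-0.002,0,0,-3.2],[255,0.04,-0.38,-0.002,0,0,-3.2]]]}}

```text
clock: 11.65
tcp_pos: [0.4917, -0.1813, 0.2409]
orientation: [-0.0, 0.002, 1.0, 0.0]
wrist_force: [-0.0, 1.1, -4.8]
finger_gap: 0.0219
grip_force: 98.8
```

Request:
{"name": "drive_tool", "arguments": {"deltas": [[[255,0,0,0,0,0,0],[255,0,0,0,0,0,0],[255,0,0,0,0,0,0],[255,0,0,0,0,0,0]]]}}

```text
clock: 12.15
tcp_pos: [0.4918, -0.1814, 0.241]
orientation: [0.0, 0.002, 1.0, -0.0]
wrist_force: [-0.4, -0.3, -5.2]
finger_gap: 0.0221
grip_force: 98.8
```

```bash
python3 - <<'E'
from h import *
goal([.4913,-.182,.24],179.8)
s,R,_=pose();print(s["clock"],s["wrist_force"],s["ft_torque"])
T=calibration("wrist")["world_from_camera"];p,d=read_camera("wrist");np.savez("w5.npz",p=p,d=d,T=T)
t,e=read_camera("top");np.savez("t5.npz",p=t,d=e)
q,e=read_camera("side");np.savez("s5.npz",p=q,d=e)
o=np.hstack([cv2.resize(p[100:310,120:440],(560,368)),cv2.resize(q[120:260,220:370],(240,224))[:,:].repeat(1,0) if 0 else cv2.resize(q[110:255,245:340],(240,368))])
cv2.imwrite("pics/c5.png",o[...,::-1])
E
```

```text
shift [ 0.0005 -0.0006  0.001 ] turn [-0.  0.  0.] tcp [ 0.4918 -0.1814  0.241 ]
12.15 [-0.43934461 -0.25584553 -5.19945543] [-0.02728195  0.01034856 -0.02117004]
```

View pics/c5.png

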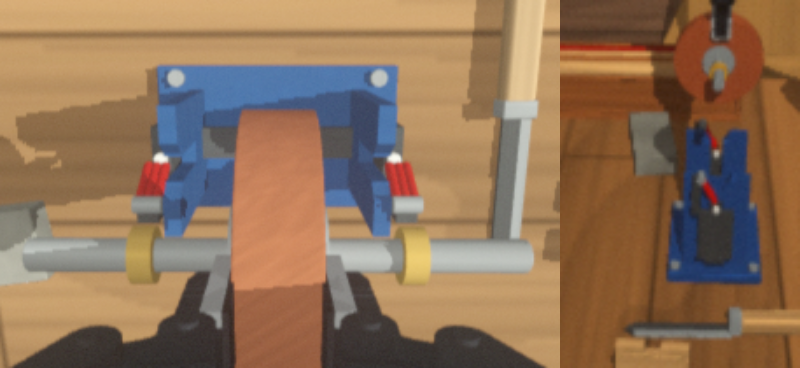

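The wheel is held above the stand, axle roughly level in the crop from (25,255) to (530,255), with slot mouths and catches visible below. I'll measure the axle and cheeks in this one frame.

```bash
cat > axle.py <<'E'
from h import *
import sys
def run(f,z0):
    z=np.load(f);p,d=z["p"],z["d"];W=cloud("wrist",d,z["T"]);H=hsv(p)
    s=(W[...,2]>z0-.012)&(W[...,2]<z0+.015)&(abs(W[...,0]-.4913)<.014)&(abs(W[...,1]+.182)<.1)&(H[...,1]<110)
    A=W[s];A=A[abs(A[:,1]+.182)>.025]
    ys=[];xs=[];zs=[]
    for y in np.arange(A[:,1].min()+.003,A[:,1].max()-.002,.004):
        k=A[abs(A[:,1]-y)<.002]
        if len(k)>10 and not .038<abs(y+.182)<.054: ys.append(y);xs.append((np.percentile(k[:,0],3)+np.percentile(k[:,0],97))/2);zs.append(np.percentile(k[:,2],95))
    fx=np.polyfit(ys,xs,1);fz=np.polyfit(ys,zs,1)
    print("y ends",A[:,1].min(),A[:,1].max(),"mid",(A[:,1].min()+A[:,1].max())/2,"x mid",np.polyval(fx,-.182),"yaw",-np.degrees(fx[0]),"ztop",np.polyval(fz,-.182),"tilt deg",np.degrees(fz[0]))
    print(np.round(xs,4),np.round(zs,4))
    r=(H[...,0]<12)&(H[...,1]>120)&(W[...,2]>z0-.02)&(W[...,2]<z0+.06)&(abs(W[...,1]+.182)<.03)&(abs(W[...,0]-.49)<.06)
    print("stone z max",np.percentile(W[r][:,2],99),"y",np.percentile(W[r][:,1],[1,99]))
run(sys.argv[1],float(sys.argv[2]))
E
python3 axle.py w5.npz .24; python3 stand.py w5.npz
```

```text
y ends -0.26732203684908057 -0.09535275718742947 mid -0.18133739701825502 x mid 0.492610637707314 yaw -0.40655068978128106 ztop 0.24699990958509088 tilt deg -0.06389878521285469
[0.4922 0.492  0.4922 0.4922 0.4921 0.4922 0.4922 0.4922 0.4923 0.4924
 0.4924 0.4925 0.4926 0.4926 0.4926 0.4932 0.4932 0.4931 0.4932 0.4933
 0.4933 0.4932] [0.247  0.2473 0.2471 0.247  0.2469 0.247  0.247  0.2472 0.2469 0.2471
 0.2472 0.2471 0.247  0.2469 0.247  0.2469 0.2468 0.2472 0.2467 0.2468
 0.2467 0.2471]
stone z max 0.29125038572331097 y [-0.19246931 -0.16978418]
table 0.2882498400558864
base ((0.4913630783557892, -0.18202488124370575), (0.1775912493467331, 0.10641122609376907), 89.840576171875) 0.01126634473804991
1 492 y -0.12724036446029569 -0.11682411032492068 z 0.12513467000231068
  x 0.45386736392818744 0.5281049712377236 mid 0.49098616758295555 gap 0.4783825909215604 0.5043550349278946 gapmid 0.49136881292472745
-1 509 y -0.24681481877243755 -0.23657089931094577 z 0.12519552895654323
  x 0.45351301647357367 0.5273406158660486 mid 0.49042681616981115 gap 0.4780386179356386 0.5041115356759921 gapmid 0.49107507680581536
```

Request:
{"name": "drive_tool", "arguments": {"deltas": [[[255,0.001,-0.0005,0.02,0,0,-0.2],[255,0.0015,-0.0005,0.05,0,0,-0.25],[255,0.0015,-0.0005,0.08,0,0,-0.25],[255,0.0015,-0.0005,0.095,0,0,-0.25],[255,0.0015,-0.0005,0.1,0,0,-0.25],[255,0.0015,-0.0005,0.101,0,0,-0.25],[255,0.0015,-0.0005,0.101,0,0,-0.25],[255,0.0015,-0.0005,0.101,0,0,-0.25]]]}}

```text
clock: 13.3
tcp_pos: [0.4909, -0.1825, 0.1409]
orientation: [0.001, -0.0, 1.0, -0.0]
wrist_force: [-0.1, -0.0, -4.4]
finger_gap: 0.022
grip_force: 98.7
```

```bash
cat > rd.py <<'E'
from h import *
F=[]
for i in range(4):
    s,R,q=pose();F.append(s["wrist_force"])
    T=calibration("wrist")["world_from_camera"];p,d=read_camera("wrist")
    if i==0:np.savez("wl.npz",p=p,d=d,T=T)
s,R,q=pose();F.append(s["wrist_force"]);F=np.array(F)
print("t",s["clock"],"tcp",q.round(5),"F",F.mean(0).round(2),"Fz",F[:,2].round(1),"M",s["ft_torque"].round(3),"gap",s["finger_gap"].round(4),"tilt",R.as_matrix()[:2,2].round(4))
E
python3 rd.py; python3 axle.py wl.npz .14; python3 stand.py wl.npz
```

```text
y ends -0.2685288460051914 -0.09666212823070805 mid -0.1825954871179497 x mid 0.49313031452219924 yaw -0.3039832828460425 ztop 0.14688313680853202 tilt deg -0.053888293880094675
[0.4916 0.4956 0.4956 0.4956 0.4956 0.4915 0.4915 0.4915 0.4914 0.4914
 0.4915 0.4915 0.4916 0.4914 0.4915 0.4914 0.492  0.492  0.4947 0.4957
 0.4957 0.4956 0.4956] [0.147  0.147  0.147  0.1469 0.1469 0.1468 0.1469 0.1468 0.1468 0.1471
 0.1471 0.1469 0.1469 0.147  0.1469 0.1467 0.147  0.1467 0.1469 0.1468
 0.1467 0.1468 0.1468]
stone z max 0.19112095627405382 y [-0.19359296 -0.1709559 ]
table 0.18813207406550186
base ((0.48612621426582336, -0.1815449297428131), (0.09695248305797577, 0.1782769411802292), 0.040802761912345886) 0.011292645559420722
1 1037 y -0.12732134840771436 -0.11699665628134942 z 0.12519755421947207
  x 0.4537602326018509 0.5286011108122187 mid 0.49118067170703483 gap 0.47831297712909765 0.5072396687420616 gapmid 0.4927763229355796
-1 1017 y -0.246888833127195 -0.23635918247749527 z 0.12526131556109504
  x 0.45347730348681514 0.5286015236574862 mid 0.4910394135721507 gap 0.47785342718119245 0.5065331439231106 gapmid 0.49219328555215147Traceback (most recent call last):
  File "rd.py", line 8, in <module>
    print("t",s["clock"],"tcp",q.round(5),"F",F.mean(0).round(2),"Fz",F[:,2].round(1),"M",s["ft_torque"].round(3),"gap",s["finger_gap"].round(4),"tilt",R.as_matrix()[:2,2].round(4))
                                                                                                                        ^^^^^^^^^^^^^^^^^^^^^
AttributeError: 'float' object has no attribute 'round'
```

Request:
{"name": "drive_tool", "arguments": {"deltas": [[[255,0.0005,0.0005,0.004,0,0,0],[255,0.0005,0.0005,0.009,0,0,0],[255,0.0005,0.0005,0.014,0,0,0],[255,0.0005,0.0005,0.018,0,0,0],[255,0.0005,0.0005,0.02,0,0,0],[255,0.0005,0.0005,0.02,0,0,0],[255,0.0005,0.0005,0.02,0,0,0]]]}}

```text
clock: 14.38
tcp_pos: [0.4899, -0.1818, 0.1201]
orientation: [0.0, -0.0, 1.0, -0.0]
wrist_force: [-0.3, 1.0, -4.9]
finger_gap: 0.022
grip_force: 98.7
```

```bash
sed -i 's/s\["finger_gap"\].round(4)/round(s["finger_gap"],4)/' rd.py; python3 rd.py;python3 axle.py wl.npz .12|head -2
```

```text
t 14.575 tcp [ 0.48988 -0.18175  0.12017] F [-0.25 -0.12 -4.94] Fz [-4.9 -4.5 -4.2 -5.5 -5.7] M [-0.019 -0.    -0.065] gap 0.0226 tilt [ 0.0003 -0.0002]
y ends -0.2679467009983905 -0.095926285870305 mid -0.18193649343434776 x mid 0.4928020558562348 yaw 0.006578466826713134 ztop 0.12762714058617697 tilt deg -0.04412325702856308
[0.4907 0.4952 0.4951 0.4952 0.4952 0.4935 0.4926 0.4933 0.4905 0.4905
```

Request:
{"name": "drive_tool", "arguments": {"deltas": [[[255,0,0,0.0015,0,0,0],[255,0,0,0.003,0,0,0],[255,0,0,0.0045,0,0,0],[255,0,0,0.006,0,0,0],[255,0,0,0.006,0,0,0]]]}}

```text
clock: 15.2
tcp_pos: [0.4894, -0.1816, 0.1137]
orientation: [-0.0, -0.0, 1.0, 0.0]
wrist_force: [-0.6, -1.2, -4.1]
finger_gap: 0.0221
grip_force: 98.9
```

Request:
{"name": "drive_tool", "arguments": {"deltas": [[[255,0,0,0.0015,0,0,0],[255,0,0,0.003,0,0,0],[255,0,0,0.004,0,0,0],[255,0,0,0.004,0,0,0]]]}}

```text
clock: 15.7
tcp_pos: [0.4885, -0.1819, 0.1108]
orientation: [-0.001, -0.0, 1.0, -0.001]
wrist_force: [-7.1, -0.3, 5.1]
finger_gap: 0.0223
grip_force: 100.3
```

Request:
{"name": "drive_tool", "arguments": {"deltas": [[[255,0,0,0.0015,0,0,0],[255,0,0,0.003,0,0,0],[255,0,0,0.004,0,0,0],[255,0,0,0.004,0,0,0]]]}}

```text
clock: 16.2
tcp_pos: [0.4885, -0.1821, 0.1072]
orientation: [-0.001, -0.0, 1.0, -0.001]
wrist_force: [-7.9, 0.2, 7.2]
finger_gap: 0.0221
grip_force: 100.6
```

Request:
{"name": "drive_tool", "arguments": {"deltas": [[[255,-0.0005,0,0.001,0,0,0],[255,-0.0005,0,0.002,0,0,0],[255,-0.0005,0,0.003,0,0,0],[255,-0.0005,0,0.003,0,0,0]]]}}

```text
clock: 16.7
tcp_pos: [0.4886, -0.182, 0.1039]
orientation: [-0.001, 0.0, 1.0, -0.001]
wrist_force: [-9.3, -1.4, 5.9]
finger_gap: 0.0219
grip_force: 100.6
```

```bash
python3 rd.py;python3 axle.py wl.npz .105
```

```text
t 16.9 tcp [ 0.48855 -0.18201  0.10382] F [-8.23 -0.69  6.26] Fz [5.9 5.8 6.1 6.2 7.2] M [-0.049  1.976 -0.033] gap 0.0218 tilt [-0.0027 -0.0014]
y ends -0.26815579157313973 -0.09593334183072462 mid -0.18204456670193217 x mid 0.4902133479504361 yaw -0.21312689869186613 ztop 0.11086032028275392 tilt deg 0.17160187715237418
[0.4884 0.4886 0.489  0.4894 0.4903 0.4923 0.4927 0.493  0.4892 0.4891
 0.489  0.4892 0.4891 0.4892 0.4891 0.4912 0.4931 0.4923 0.4909 0.4902
 0.4902 0.4892] [0.1101 0.1101 0.11   0.1102 0.1104 0.1167 0.11   0.1102 0.11   0.1101
 0.1102 0.1095 0.1098 0.1097 0.1097 0.1161 0.1098 0.117  0.1098 0.1098
 0.1097 0.1099]
stone z max 0.15411143118344886 y [-0.19307518 -0.17045897]
```

Request:
{"name": "drive_tool", "arguments": {"deltas": [[[255,-0.0005,0,0.001,0,0,0],[255,-0.001,0,0.002,0,0,0],[255,-0.001,0,0.003,0,0,0],[255,-0.001,0,0.003,0,0,0]]]}}

```text
clock: 17.4
tcp_pos: [0.4886, -0.1817, 0.1003]
orientation: [-0.002, 0.0, 1.0, -0.0]
wrist_force: [-9.1, -0.1, 3.6]
finger_gap: 0.0221
grip_force: 100.1
```

Request:
{"name": "drive_tool", "arguments": {"deltas": [[[255,0,0,0.001,0,0,0],[255,0,0,0.002,0,0,0],[255,0,0,0.002,0,0,0]]]}}

```text
clock: 17.77
tcp_pos: [0.4886, -0.1816, 0.0979]
orientation: [-0.002, 0.0, 1.0, -0.0]
wrist_force: [-8.5, -1.1, 0.6]
finger_gap: 0.0222
grip_force: 100.0
```

```bash
python3 rd.py;python3 axle.py wl.npz .099
```

```text
t 17.975 tcp [ 0.48854 -0.1816   0.09776] F [-8.65 -0.49  1.06] Fz [0.6 0.8 1.3 1.1 1.6] M [-1.590e-01  2.074e+00 -2.000e-03] gap 0.022 tilt [-0.005  -0.0004]
y ends -0.26788217341087395 -0.09550751211175681 mid -0.18169484276131537 x mid 0.49078982390151077 yaw -0.04657804144248153 ztop 0.10491346745522424 tilt deg 0.15078940026023338
[0.4886 0.4889 0.4898 0.4907 0.4939 0.4939 0.4931 0.4932 0.489  0.489
 0.4889 0.489  0.4892 0.4892 0.4891 0.4915 0.494  0.4941 0.492  0.491
 0.4899 0.4893] [0.1041 0.1039 0.1042 0.1044 0.1046 0.1108 0.1041 0.1048 0.1039 0.1039
 0.1037 0.1037 0.1038 0.1038 0.104  0.1111 0.1042 0.1098 0.104  0.1038
 0.1038 0.1037]
stone z max 0.14806466323633355 y [-0.19268971 -0.17014613]
```

```bash
python3 stand.py wl.npz; python3 - <<'E'
from h import *
z=np.load("wl.npz");p=z["p"]
cv2.imwrite("pics/w6.png",cv2.resize(p[130:290,150:410][...,::-1],(780,480),interpolation=2))
E
```

```text
table 0.1452091075970241
base ((0.49120837450027466, -0.181871697306633), (0.17844602465629578, 0.10793574154376984), 89.71258544921875) 0.011296301694520894
1 1042 y -0.12727982681859162 -0.11642878345297261 z 0.12510174873097038
  x 0.4536862238609135 0.5049452768279076 mid 0.47931575034441054 gap 0.47838455222492154 0.5035893061949095 gapmid 0.4909869292099155
-1 1081 y -0.24721456332966213 -0.23607736288976686 z 0.12518062082064765
  x 0.45344022852132326 0.5057183095623714 mid 0.47957926904184733 gap 0.47792670383387387 0.5031591133832967 gapmid 0.4905429086085853
```

View pics/w6.png

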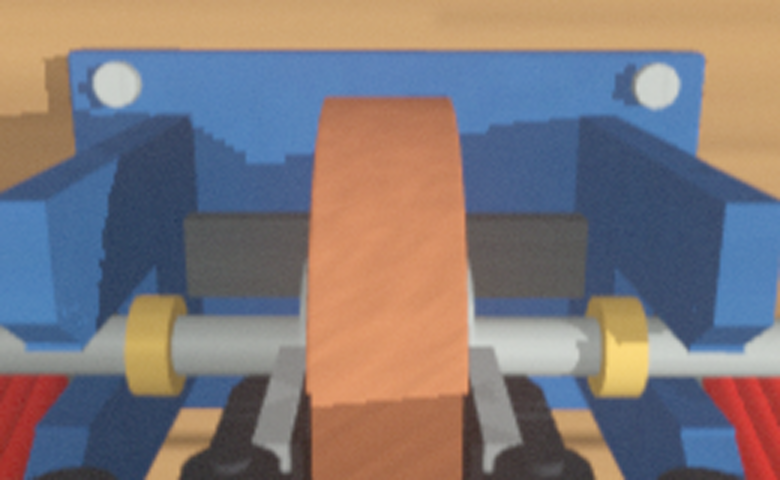

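The picture shows the axle in both slots at row 345, level, lying along the −x slot wall, with both catches pressed aside (red at the lower corners). The resistance is already falling, so I'll go on slowly.

Request:
{"name": "drive_tool", "arguments": {"deltas": [[[255,0,0,0.001,0,0,0],[255,0,0,0.002,0,0,0],[255,0,0,0.002,0,0,0]]]}}

```text
clock: 18.35
tcp_pos: [0.4885, -0.1815, 0.0955]
orientation: [-0.003, 0.0, 1.0, -0.0]
wrist_force: [-7.5, -1.3, -1.1]
finger_gap: 0.0223
grip_force: 99.4
```

Request:
{"name": "drive_tool", "arguments": {"deltas": [[[255,0,0,0.001,0,0,0],[255,0,0,0.0015,0,0,0],[255,0,0,0.0015,0,0,0]]]}}

```text
clock: 18.73
tcp_pos: [0.4885, -0.1815, 0.0937]
orientation: [-0.003, 0.0, 1.0, -0.0]
wrist_force: [-6.8, -1.9, -2.1]
finger_gap: 0.0221
grip_force: 99.2
```

Request:
{"name": "drive_tool", "arguments": {"deltas": [[[255,0,0,0.001,0,0,0],[255,0,0,0.002,0,0,0],[255,0,0,0.002,0,0,0]]]}}

```text
clock: 19.1
tcp_pos: [0.4903, -0.1814, 0.0917]
orientation: [-0.001, -0.0, 1.0, 0.0]
wrist_force: [-2.9, -0.2, -8.0]
finger_gap: 0.022
grip_force: 99.1
```

Request:
{"name": "drive_tool", "arguments": {"deltas": [[[255,0,0,0.001,0,0,0],[255,0,0,0.0015,0,0,0],[255,0,0,0.0015,0,0,0]]]}}

```text
clock: 19.48
tcp_pos: [0.4904, -0.1813, 0.0915]
orientation: [-0.001, -0.0, 1.0, 0.0]
wrist_force: [-7.1, 1.0, 1.2]
finger_gap: 0.022
grip_force: 100.1
```

```bash
python3 rd.py;python3 axle.py wl.npz .089
```

```text
t 19.675 tcp [ 0.49046 -0.18138  0.09156] F [-6.48  1.01  0.5 ] Fz [1.2 0.2 0.5 0.5 0.1] M [0.229 1.583 0.025] gap 0.0221 tilt [-0.0012  0.    ]
y ends -0.2673837150012994 -0.09524216638857669 mid -0.18131294069493806 x mid 0.4926999205380559 yaw -0.24022263043304315 ztop 0.09862555447225657 tilt deg -0.0821901303640121
[0.4896 0.4889 0.4916 0.4976 0.4955 0.4949 0.4925 0.4944 0.491  0.4911
 0.491  0.491  0.4911 0.491  0.491  0.4927 0.4948 0.4952 0.4976 0.4975
 0.4896 0.4896] [0.0978 0.1004 0.1002 0.1004 0.1012 0.0977 0.0976 0.0979 0.0975 0.0976
 0.0975 0.0978 0.0976 0.0976 0.0974 0.0977 0.0985 0.1011 0.0987 0.1
 0.0998 0.0979]
stone z max 0.1417521647857889 y [-0.1925083  -0.16991494]
```

The catches snapped near z 0.092. I'll push a little more and watch whether it moves or stiffens.

Request:
{"name": "drive_tool", "arguments": {"deltas": [[[255,0,0,0.0005,0,0,0],[255,0,0,0.001,0,0,0],[255,0,0,0.001,0,0,0]]]}}

```text
clock: 20.05
tcp_pos: [0.4905, -0.1814, 0.0915]
orientation: [-0.0, -0.0, 1.0, -0.0]
wrist_force: [-8.3, 1.7, 6.6]
finger_gap: 0.0222
grip_force: 101.0
```

```bash
python3 rd.py;python3 axle.py wl.npz .089
```

```text
t 20.25 tcp [ 0.49052 -0.1814   0.09146] F [-8.67  1.68  6.97] Fz [6.6 7.1 7.5 6.6 7.1] M [0.487 2.085 0.035] gap 0.0222 tilt [-0.0006 -0.0003]
y ends -0.26751555149557377 -0.09528628043048835 mid -0.18140091596303107 x mid 0.49272523882103664 yaw -0.2292358675387985 ztop 0.09854321970660147 tilt deg -0.13088953974998857
[0.4896 0.489  0.4913 0.4973 0.4958 0.4951 0.4928 0.4943 0.491  0.4911
 0.4911 0.4912 0.491  0.4911 0.491  0.4924 0.4948 0.4954 0.4978 0.4973
 0.4897 0.4896] [0.0978 0.0997 0.0994 0.1005 0.1011 0.0993 0.0975 0.0977 0.0976 0.0977
 0.0975 0.0975 0.0974 0.0977 0.0973 0.0977 0.0976 0.1002 0.0996 0.1003
 0.0994 0.0977]
stone z max 0.1417339439393433 y [-0.19249004 -0.16989877]
```

Request:
{"name": "drive_tool", "arguments": {"deltas": [[[255,0.001,0,0,0,0,0],[255,0.0015,0,0,0,0,0],[255,0.0015,0,0,0,0,0]]]}}

```text
clock: 20.62
tcp_pos: [0.4904, -0.1814, 0.0915]
orientation: [0.001, -0.0, 1.0, -0.0]
wrist_force: [-4.9, 3.7, 4.2]
finger_gap: 0.0222
grip_force: 100.6
```

```bash
python3 rd.py
```

```text
t 20.825 tcp [ 0.49033 -0.18142  0.09149] F [-5.05  2.5   3.98] Fz [4.2 4.3 3.7 3.6 4.1] M [ 0.465  1.264 -0.045] gap 0.0224 tilt [ 0.0018 -0.0001]
```

Request:
{"name": "drive_tool", "arguments": {"deltas": [[[255,0.001,0.0005,0.0005,0,0,0],[255,0.002,0.001,0.001,0,0,0],[255,0.002,0.001,0.001,0,0,0]]]}}

```text
clock: 21.2
tcp_pos: [0.4902, -0.1815, 0.0915]
orientation: [0.003, -0.0, 1.0, -0.001]
wrist_force: [-2.9, 0.5, 6.3]
finger_gap: 0.0217
grip_force: 100.7
```

```bash
python3 rd.py
```

```text
t 21.4 tcp [ 0.49022 -0.18143  0.09147] F [-2.5   0.71  5.95] Fz [6.3 6.4 6.  5.7 5.4] M [ 0.431  0.619 -0.018] gap 0.0216 tilt [ 0.0055 -0.0019]
```

Request:
{"name": "drive_tool", "arguments": {"deltas": [[[255,0,0,0.0003,0,0,0],[255,0,0,0.0006,0,0,0],[255,0,0,0.001,0,0,0],[255,0,0,0.001,0,0,0]]]}}

```text
clock: 21.9
tcp_pos: [0.4903, -0.1814, 0.0914]
orientation: [0.003, -0.0, 1.0, -0.001]
wrist_force: [-4.3, 2.3, 11.8]
finger_gap: 0.0223
grip_force: 101.7
```

```bash
python3 rd.py; python3 axle.py wl.npz .089
```

```text
t 22.1 tcp [ 0.49029 -0.18145  0.09139] F [-4.42  1.58 12.1 ] Fz [11.8 11.8 12.2 12.6 12.2] M [0.622 1.084 0.002] gap 0.0221 tilt [ 0.0061 -0.0022]
y ends -0.26732603842855374 -0.09491752646380688 mid -0.18112178244618032 x mid 0.49260967111419085 yaw -0.28704586495338236 ztop 0.09859193793181704 tilt deg -0.10648223557492566
[0.4898 0.4891 0.4898 0.4978 0.4961 0.4949 0.4925 0.494  0.4909 0.4908
 0.4909 0.4908 0.4909 0.4908 0.4908 0.4926 0.4948 0.4959 0.4981 0.4968
 0.4898 0.4894] [0.0976 0.0995 0.1005 0.1006 0.1012 0.0988 0.0977 0.0975 0.0975 0.0975
 0.0976 0.0974 0.0972 0.0974 0.0975 0.0974 0.0977 0.1018 0.0987 0.0997
 0.1006 0.0977]
stone z max 0.1417463192073285 y [-0.19246767 -0.1699112 ]
```

The push is about 17 N beyond the weight, with the axle level (end tops 0.0976 and 0.0977). I'll hold it.

Request:
{"name": "drive_tool", "arguments": {"deltas": [[[255,0,0,0,0,0,0],[255,0,0,0,0,0,0],[255,0,0,0,0,0,0],[255,0,0,0,0,0,0],[255,0,0,0,0,0,0],[255,0,0,0,0,0,0]]]}}

```text
clock: 22.85
tcp_pos: [0.4903, -0.1814, 0.0914]
orientation: [0.003, -0.0, 1.0, -0.001]
wrist_force: [-4.9, 2.0, 12.0]
finger_gap: 0.0218
grip_force: 101.7
```

```bash
python3 rd.py
```

```text
t 23.05 tcp [ 0.49032 -0.18145  0.09142] F [-4.67  1.65 11.6 ] Fz [12.  11.5 12.1 11.5 11. ] M [0.634 1.086 0.025] gap 0.0223 tilt [ 0.0062 -0.0022]
```

Request:
{"name": "drive_tool", "arguments": {"deltas": [[[255,0.0005,0,-0.001,0,0,0],[255,0.0005,0,-0.002,0,0,0],[255,0.0005,0,-0.0023,0,0,0],[150,0.0005,0,-0.0023,0,0,0],[150,0.0005,0,-0.0023,0,0,0],[150,0.0005,0,-0.0023,0,0,0],[150,0.0005,0,-0.0023,0,0,0],[150,0.0005,0,-0.0023,0,0,0]]]}}

```text
clock: 24.05
tcp_pos: [0.4871, -0.1807, 0.0902]
orientation: [-0.0, -0.0, 1.0, -0.0]
wrist_force: [1.0, 0.1, -0.5]
finger_gap: 0.0355
grip_force: 0.0
```

```bash
python3 rd.py; python3 axle.py wl.npz .089
```

```text
t 24.25 tcp [ 0.48724 -0.18068  0.09032] F [ 0.36  0.34 -0.32] Fz [-0.5 -0.   0.2 -0.8 -0.4] M [0.032 0.019 0.023] gap 0.035 tilt [ 0.     -0.0001]
y ends -0.26737692932879903 -0.09509217253285616 mid -0.1812345509308276 x mid 0.49185586591152713 yaw -0.34864570837996717 ztop 0.09741672920833215 tilt deg -0.4737391280343068
[0.4891 0.489  0.4919 0.498  0.4963 0.4951 0.4927 0.4928 0.4888 0.4883
 0.4864 0.4861 0.4871 0.4882 0.4891 0.4924 0.4951 0.4953 0.5022 0.4971
 0.49   0.4894] [0.0977 0.1    0.1005 0.0929 0.1007 0.0979 0.098  0.0983 0.0974 0.0976
 0.0962 0.0949 0.0966 0.0975 0.0976 0.0976 0.0971 0.1008 0.0864 0.1001
 0.0997 0.0979]
stone z max 0.14181416504513605 y [-0.19255707 -0.16971473]
```

Released: no force, and both ends are still at the same height. I'll retreat straight up and check.

Request:
{"name": "drive_tool", "arguments": {"deltas": [[[150,0,0,-0.005,0,0,0],[150,0,0,-0.015,0,0,0],[150,0,0,-0.03,0,0,0],[150,0,0,-0.055,0,0,0],[150,0,0,-0.085,0,0,0],[150,0,0,-0.115,0,0,0],[150,0,0,-0.14,0,0,0],[150,0,0,-0.15,0,0,0],[150,0,0,-0.15,0,0,0],[150,0,0,-0.15,0,0,0]]]}}

```text
clock: 25.5
tcp_pos: [0.4867, -0.1804, 0.2394]
orientation: [-0.001, -0.0, 1.0, 0.0]
wrist_force: [-0.0, 0.4, -0.0]
finger_gap: 0.0347
grip_force: 0.0
```

```bash
python3 rd.py; python3 axle.py wl.npz .09; python3 - <<'E'
from h import *
p=np.load("wl.npz")["p"]
cv2.imwrite("pics/w7.png",cv2.resize(p[100:280,150:420][...,::-1],(780,520),interpolation=2))
E
```

```text
t 25.7 tcp [ 0.48684 -0.18045  0.23944] F [-0.15  0.11  0.02] Fz [-0.  -0.1  0.1  0.3 -0.2] M [ 0.015 -0.05  -0.002] gap 0.0351 tilt [-0.0014  0.0007]
y ends -0.2670613202921312 -0.09589531957806578 mid -0.1814783199350985 x mid 0.4906711513679349 yaw -0.1989228537707767 ztop 0.09887273372240707 tilt deg -0.04221442368288801
[0.4901 0.4843 0.4849 0.4905 0.4946 0.4935 0.4931 0.4912 0.4912 0.4912
 0.491  0.4908 0.4908 0.4909 0.4909 0.4928 0.4942 0.495  0.4946 0.4842
 0.4847 0.4902] [0.0978 0.1011 0.0994 0.101  0.1007 0.0987 0.0982 0.098  0.0976 0.0978
 0.0977 0.0976 0.0975 0.0975 0.0974 0.1001 0.1019 0.0999 0.1001 0.0976
 0.1003 0.0973]
stone z max 0.1418291060990199 y [-0.19273355 -0.17030188]
```

View pics/w7.png

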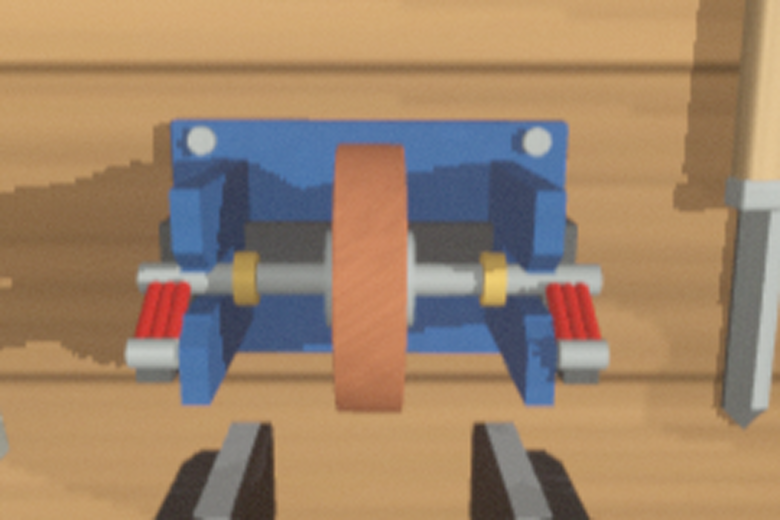

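The picture shows the wheel seated level, axle from (140,278) to (600,278) in both slots, both red catches closed over it at (165,310) and (573,310), and the gripper clear. I'll hand it in.

```bash
python3 -c "
from workcell import *
print(hand_in())"
```

```text
the job is handed in; nothing more can be done
None
```

The wheel sits in the blue stand past both catches, level at an axle height of about 92 mm; it was bedded with about 17 N held for over a second and released, and the job is handed in at about 26 s (no verdict came back).

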